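Lift a freshly lacquered pedal plate onto the curing stand

ROBOT

A 7-joint arm with a two-finger parallel gripper is mounted at the origin on the work surface. World frame = base frame: x ahead of the robot, y to its left, z up, the work surface at z = 0. Lengths are in m, angles in rad, forces in N, time in s.
With the tool pointing down it reaches from about 0.4 to 0.85 m from the base axis. Payload 4.4 kg.
Tool frame: the origin (TCP) lies on the centre line of the jaws, within the pads' length; the fingertips stand 14 mm ahead of it and the grasp point (between the pads) lies 5 mm behind it; z points along the fingers, y is the line along which they close (so a half turn about z gives the same grasp; the last joint's range is limited). The gripper opens to 94 mm and grips with 3 to 60 N. Pads are 16 mm wide; open, the fingers measure 119 mm over their backs; the gripper's body (75 mm by 177 mm) begins 78 mm behind the grasp point.
Start: joints at [1.127, 0.628, 0.038, 1.517, -0.027, 0.996, -0.02], TCP at [0.24, -0.604, 0.219] pointing down, gripper open.
Joint ranges: [-3.06, 3.06], [-0.37, 2.12], [-1.25, 1.32], [0.18, 2.47], [-1.1, 4.24], [0.23, 1.98], [-2.94, 2.94]. Speed limits (rad/s): [2.57, 2.57, 3.14, 3.14, 3.14, 3.14, 3.14].

INTERFACE

Orientations are given as a unit quaternion [x, y, z, w].
In Python, from workcell import state, read_camera, finish_job, find_in, outline_of gives the robot as it stands.
- The arm moves only by the tool carry_out, never from a script. Its argument "steps" is a list of rows, each an object with "twist": the turn, a rotation vector about the world's x, y, z in degrees, a list of three; "dp": the shift along the world's x, y, z in m, a list of three; "fingers": the gripper command: -1 is fully open, 1 is shut, values between are in proportion. In form: [{"twist": [ax, ay, az], "dp": [dx, dy, dz], "fingers": fingers}, ...]. A call has 1 to 20 rows; each row shifts and turns the commanded pose from where the row before left it; what a row does not reach is not made up. A row lasts 1/12 s, in which the tool goes at most 41.7 mm and 7.16 degrees, less where a joint would pass 70% of its speed; a pose out of reach is approached as far as the arm can. A call is refused whole if a number of a shift passes 0.0417 or a number of a turn 7.16, either way. A call with a gripper value outside its range is refused whole. The fingers move at their own pace and stop on an object; "force" is the grip in N (left out, the last holds). Time passes only in rows, so rows that do not move let the fingers close. It gives the time, the measured TCP pose, the force, the opening and the grip force at its end, in the units of the state.
- state(): the state, without advancing time (a new reading comes with each control period).
- read_camera(name): name is "scene" or "top" or "wrist"; returns a dict with "frame" (480x640x3 uint8, red, green, blue), "vertical_fov" (degrees; the focal length in pixels is half the picture's height over the tangent of half this angle, whatever the lens; pixels are square), "cx", "cy" (the principal point, pixels), "extrinsics" (4x4, takes a point from camera to world coordinates). Camera axes: x right, y up, looking along -z (the intrinsics and any distortion apply to the point x, -y, -z); pixel columns grow to the right and rows downward; lengths in m; the calibration is good to about 2 mm. A picture is of the moment at which its call begins. There is no depth.
- finish_job(): hands the job in; it is judged then, once.
Trained networks look in a picture, given as the dict that the camera call returned (one of the last four; its "shot" number tells which), for a name from the list of things; names that differ only in an ending like _2 or _b are one class to them, and where a whole thing is asked for, a point or a joint stands for the part that bears it (a point fixed in the world has none). Each returns a list of dicts, best first, with "conf" (0 to 1); they miss things now and then, are a little off and sometimes report something else, mostly with a low value. They report only what shows in the picture. A call takes as long as a camera call. They do not tell look-alikes from the thing itself.
- find_in(picture, query): "box" ([left, top, right, bottom] in pixels, round what is visible of it).
- outline_of(picture, query): "region" (480x640 bool, what is visible of it) and "box" ([left, top, right, bottom] in pixels, round what is visible of it).
The state is a dict: "clock": time; "joint_positions": joint angles; "qd": joint speeds; "tau": joint torques, N m; "tool_pos": TCP position; "eef_rot": TCP orientation; "force": force on the tool from outside, world axes, zero at the start; "torque": the same for the moment, N m; "finger_gap": finger opening in m; "grip_force": force on a finger pad.
Only numpy, scipy, OpenCV 4.12 (cv2) and the standard library are available. Lean on these libraries where they do the work, as an engineer would, in place of code of your own. Each camera call takes 0.05 s, during which the arm holds its last target. There are 200 camera calls.

TASK

The lacquer on the orange base plate is still soft, so keep the gripper and arm off it: slide the spatula under it, lift it off its wooden drying stand, lower it gently onto the two rails of the black curing stand, centred and square, and draw the spatula out. Then stand the spatula on the bench, on its blade and heel and clear of the stand, and let go of it. Leave the blue plate where it is.

Things in the scene. Friction and masses are not known exactly. Their poses are not given: they have to be found in the camera images.
- spatula: Red-handled spatula, 0.2 kg, stands on blade and rubber heel. Origin: blade-underside level, below the grip place; x to the blade tip, z up. mm: handle x -55 to 45, 20 wide, z 48 to 72, balances near x 0: grip there from above, across y, at z 60. Steel blade x 75 to 165, 44 wide, 3 thick, z 0 to 3. Shank slopes from handle front to blade rear. Heel at x -60: foot 14 x 50, z 0.
- plate_orange: Orange pedal base plate, 84 (x) x 112 (y) x 4 mm, 80 g, flat. Origin: centre of underside, z up, x away from the robot. Lies within 3 mm and 2 deg of centred and square on a fixed light wooden drying stand with the curing stand's base and rails (no control box). Under it along x: an open tunnel 68 mm wide, 5 to 40 mm above the bench; the spatula's way in and the bench before it, at -x, are free.
- plate_blue: Blue plate, same size and frame as the orange one, on an identical wooden drying stand; a bystander. Either colour may be on either stand.
- cure_stand: Black fixed curing stand. Origin: centre of underside on the bench, x along the rails, away from the robot, z up. mm: base 90 (x) x 104 x 5; two aluminium rails along x, 90 long, 8 wide, centred at y -38 and 38, tops at z 40; open tunnel between, 68 wide. Control box at x 47 to 87, up to z 34: go in and out at the -x end; the bench before it is free. The plate lies on both rails, its x along them.
Things that resemble listed ones, but are neither listed nor needed, are in the scene too. Leave any purple look-alike of the cure_stand alone.

How it is judged:
On the way, in this order (a step that is already met when the one before it is completed fails the run):
1. the orange plate is carried on the spatula, at least 20 mm above its drying stand and level within 17 degrees (height (world z) of plate_orange above 0.06 m and contact force between plate_orange and spatula above 0.2 N and angle between plate_orange's own z axis and vertical below 0.3 rad), for 0.2 s.
2. the orange plate rests on the curing stand and the spatula no longer touches it (contact force between plate_orange and cure_stand above 0.2 N and contact force between plate_orange and spatula below 0.05 N and z of plate_orange in the frame of cure_stand below 0.044 m), for 0.2 s.
At the end, for the whole second after the job is handed in: Orange plate still and flat (0.1 rad) on the curing rails: centre within 18 mm along, 15 mm across, underside 36-44 mm up, square within 0.2 rad. Spatula stands still on the bench (below 10 mm, tilt under 0.15 rad), clear of plate and stand. Blue plate within 15 mm of its start (x of plate_orange in the frame of cure_stand between -0.018 and 0.018 m and y of plate_orange in the frame of cure_stand between -0.015 and 0.015 m and z of plate_orange in the frame of cure_stand between 0.036 and 0.044 m and angle between the x axis of plate_orange and the x axis of cure_stand, either way round below 0.2 rad and angle between plate_orange's own z axis and vertical below 0.1 rad and linear speed of each of plate_orange, spatula below 0.02 m/s and height (world z) of spatula below 0.01 m and angle between spatula's own z axis and vertical below 0.15 rad and contact force between spatula and plate_orange below 0.05 N and contact force between spatula and cure_stand below 0.05 N and distance of plate_blue from where it was at the start of the episode below 0.015 m); the robot touches nothing.
It fails at once if the gripper or arm touches the orange plate (over 0.5 N) (contact force between any of the fingers, the arm and plate_orange above 0.5 N).
It fails at once if the orange plate is dropped onto the curing stand (within 60 mm of its centre and below 100 mm, faster than 0.4 m/s) (horizontal distance between plate_orange and cure_stand below 0.06 m and height (world z) of plate_orange below 0.1 m and linear speed of plate_orange above 0.4 m/s).
It fails at once if the blue plate is moved by more than 20 mm (distance of plate_blue from where it was at the start of the episode above 0.02 m).
It also fails if it takes over 58 s, if anything falls off the work surface, if the arm or the gripper's body presses on something with over 40 N, if the wrist force passes 120 N, or if a joint passes its speed limit or range.

## Working session

There is one attempt and no reset: what is moved stays moved. The work goes in short steps, Python scripts to look and compute and a tool call to move; the robot and the scene stay as the last step left them, time stands still between calls to the robot, and variables do not carry over. Pictures are saved under pics/ and viewed, at most 10 in all, crops included, and the job is handed in when it is done.

Besides the shell and the picture viewer there is one more tool, called after ">>>" in YAML: its name, and indented under it one key for each argument. carry_out: Moves the arm, as the interface text tells. Its arguments: {"type":"object","properties":{"steps":{"type":"array","items":{"type":"object","properties":{"twist":{"type":"array","items":{"type":"number"}},"dp":{"type":"array","items":{"type":"number"}},"fingers":{"type":"number"}}}},"force":{"type":"number"}},"required":["steps"]}

```bash
mkdir -p pics; ls; cat > h.py <<'E'
import numpy as np, cv2
from workcell import *
def save(p,n): cv2.imwrite('pics/'+n, cv2.cvtColor(p['frame'],cv2.COLOR_RGB2BGR))
def K(p):
    f=240/np.tan(np.radians(p['vertical_fov'])/2); return f,p['cx'],p['cy']
def ray(p,u,v,z):
    f,cx,cy=K(p);T=np.array(p['extrinsics']); d=T[:3,:3]@np.array([(u-cx)/f,-(v-cy)/f,-1]);o=T[:3,3]
    return o+d*(z-o[2])/d[2]
def proj(p,X):
    f,cx,cy=K(p);T=np.array(p['extrinsics']); c=(np.atleast_2d(X)-T[:3,3])@T[:3,:3]
    return np.c_[cx+f*c[:,0]/-c[:,2], cy-f*c[:,1]/-c[:,2]]
E
python3 - <<'E'
from h import *
print(state())
for c in ['top','scene']:
    p=read_camera(c); save(p,c+'0.png'); print(c,{k:v for k,v in p.items() if k!='frame'})
    for q in ['spatula','plate_orange','plate_blue','cure_stand']:
        print(q,[(np.round(d['box']),round(d['conf'],2)) for d in find_in(p,q)])
E
```

```text
pics
{'clock': 0.0, 'joint_positions': array([ 1.12721263,  0.62932435,  0.03843881,  1.51835521, -0.02698259,
        0.99631167, -0.02001022]), 'qd': array([-0.00087993,  0.00087465,  0.00015719, -0.00060163,  0.00075704,
       -0.00013728, -0.00232024]), 'tau': array([ 8.47909341e-04, -5.49720740e+01,  1.14406351e+00, -1.86632091e+01,
       -5.20222820e-02,  2.35287391e-02,  1.66259824e-04]), 'tool_pos': array([ 0.23954659, -0.60355795,  0.21857227]), 'eef_rot': array([ 9.82212286e-01,  1.87771513e-01, -1.94364792e-04, -9.20015978e-04]), 'force': array([ 1.0196824 ,  0.29966875, -0.7957116 ]), 'torque': array([0.00968016, 0.00144368, 0.01821451]), 'grip_force': 0.0, 'finger_gap': 0.09394998870989105}
top {'vertical_fov': 51.50200235771793, 'cx': 319.41731501735785, 'cy': 245.38385866808187, 'extrinsics': array([[ 0.0258853 ,  0.9817212 , -0.18855619,  0.32614564],
       [-0.99963973,  0.02675895,  0.0020888 ,  0.01293327],
       [ 0.00709619,  0.18843419,  0.98206018,  1.00814725],
       [ 0.        ,  0.        ,  0.        ,  1.        ]]), 'shot': 1}
spatula [(array([244., 272., 357., 302.]), 0.65)]
plate_orange [(array([276., 127., 342., 192.]), 0.59)]
plate_blue []
cure_stand [(array([439., 289., 525., 372.]), 0.9), (array([440., 161., 522., 240.]), 0.74)]
scene {'vertical_fov': 56.209490890619904, 'cx': 317.8142852223587, 'cy': 239.1338116721174, 'extrinsics': array([[-0.51272864, -0.54456498,  0.66374567,  1.08168633],
       [ 0.85835225, -0.34176253,  0.38266144,  0.32880931],
       [ 0.01845938,  0.76592908,  0.64266002,  0.58142298],
       [ 0.        ,  0.        ,  0.        ,  1.        ]]), 'shot': 2}
spatula [(array([306., 189., 415., 263.]), 0.75)]
plate_orange [(array([241., 280., 319., 328.]), 0.75)]
plate_blue [(array([480., 315., 575., 382.]), 0.75)]
cure_stand [(array([212., 149., 268., 185.]), 0.57)]
```

View pics/top0.png

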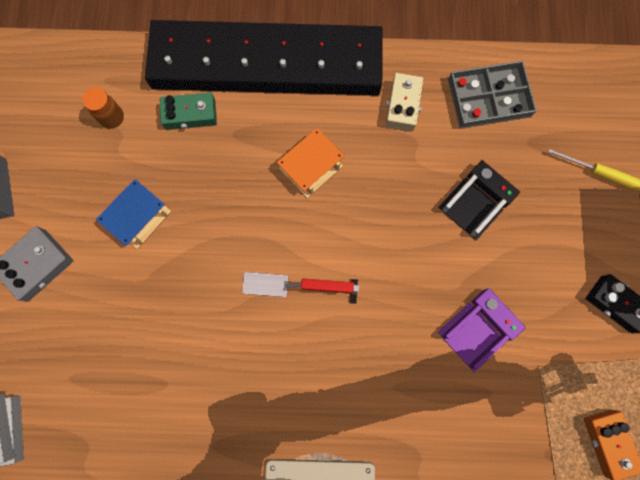

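View pics/scene0.png

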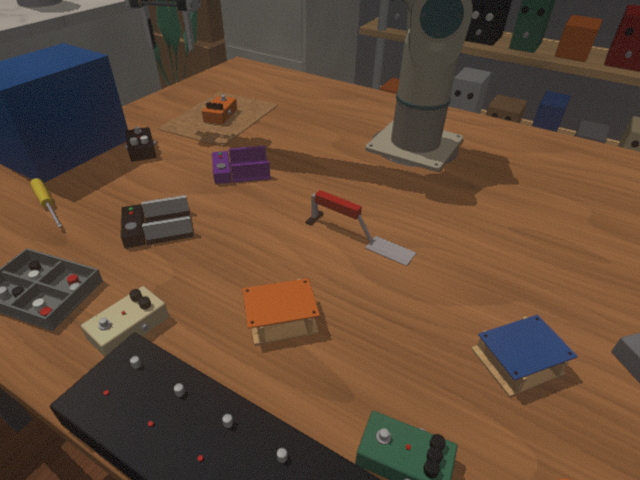

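The top view shows the orange plate at about (310,162), the blue plate at (133,213) and the spatula from blade tip (243,285) to heel (355,290). There are two cure-stand candidates. The black one with aluminium rails at (480,200) fits the description, and the purple one at (481,330) is the look-alike. I'll measure next, and confirm in a crop.

```bash
cat > m.py <<'E'
from h import *
def rect_at(p,mask,z,name):
    cs,_=cv2.findContours(mask.astype(np.uint8),cv2.RETR_EXTERNAL,cv2.CHAIN_APPROX_NONE)
    c=max(cs,key=cv2.contourArea)[:,0,:]
    W=np.array([ray(p,u,v,z)[:2] for u,v in c]).astype(np.float32)
    (ce,sz,a)=cv2.minAreaRect(W); print(name,np.round(ce,4),np.round(sz,4),round(a,1)); return W
def hsv(p): return cv2.cvtColor(p['frame'],cv2.COLOR_RGB2HSV)
def boxm(s,x0,y0,x1,y1):
    m=np.zeros((480,640),bool); m[y0:y1,x0:x1]=True; return s&m
E
python3 - <<'E'
from m import *
p=read_camera('top'); H=hsv(p); h,s,v=[H[...,i].astype(int) for i in range(3)]
rect_at(p,boxm((h<14)&(s>200)&(v>190),265,120,350,205),.044,'orange')
rect_at(p,boxm((h>100)&(h<130)&(s>130),90,170,180,255),.044,'blue')
rect_at(p,boxm(((h<5)|(h>174))&(s>180)&(v>100),290,270,365,305),.072,'handle')
rect_at(p,boxm((s<60)&(v>120),235,265,292,305),.003,'blade')
m=boxm((s<60)&(v>150),440,165,510,240)
n,l,st,c=cv2.connectedComponentsWithStats(m.astype(np.uint8))
for i in range(1,n):
    if st[i,4]>30: print(st[i]); rect_at(p,l==i,.04,'rail')
f=p['frame']
def crop(x0,y0,w,hh): return cv2.resize(f[y0:y0+hh,x0:x0+w],(400,400*hh//w),interpolation=cv2.INTER_CUBIC)
a=np.vstack([np.hstack([crop(430,150,100,100)[:400],crop(260,115,100,100)])])
b=cv2.resize(f[262:308,235:365],(800,283)); 
cv2.imwrite('pics/crop1.png',cv2.resize(cv2.cvtColor(np.vstack([a,b[:200]]),cv2.COLOR_RGB2BGR),(800,600)))
E
```

```text
orange [0.6902 0.0347] [0.0818 0.1087] 43.6
blue [0.5693 0.3904] [0.0804 0.1087] 51.4
handle [ 0.4291 -0.0053] [0.0977 0.02  ] 87.7
blade [0.4366 0.1193] [0.0889 0.043 ] 87.0
[447 175  30  33 161]
rail [ 0.6324 -0.2744] [0.0076 0.0894] 48.7
[476 200  30  33 172]
rail [ 0.5821 -0.3309] [0.008  0.0885] 48.8
```

View pics/crop1.png

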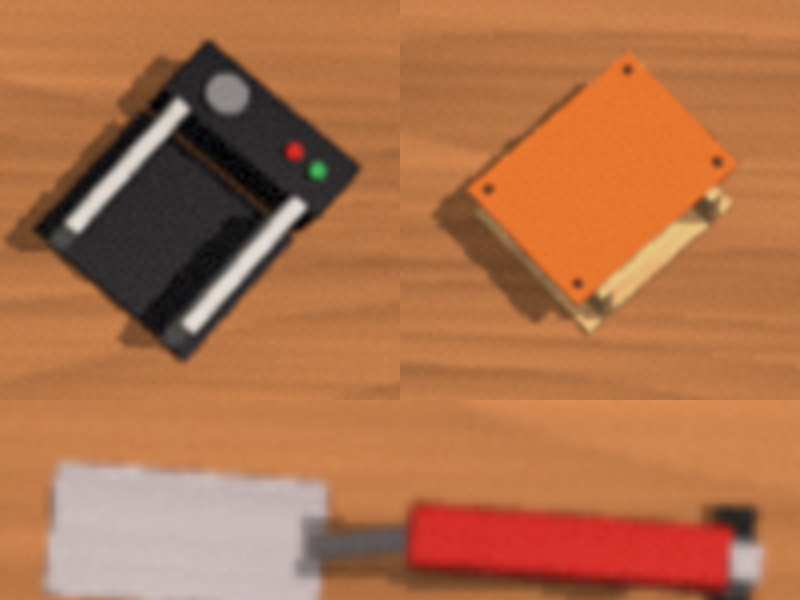

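The crop confirms the black stand with two aluminium rails and a control box at its upper right, and the orange plate on wood with its tunnel opening towards the lower right. Estimates:

| Item | x | y | Yaw |
|---|---|---|---|
| Spatula | 0.430 | 0.000 | 86.8° |
| Orange plate | 0.690 | 0.035 | 43.6° |
| Cure stand | 0.607 | -0.303 | -41.3° |

I'll move above the spatula now.

>>> carry_out:
  steps:
    - {"dp":[0.0095,0.0301,0],"twist":[0,0,3.26],"fingers":-1}
    - {"dp":[0.0095,0.0301,0],"twist":[0,0,3.26],"fingers":-1}
    - {"dp":[0.0095,0.0301,0],"twist":[0,0,3.26],"fingers":-1}
    - {"dp":[0.0095,0.0301,0],"twist":[0,0,3.26],"fingers":-1}
    - {"dp":[0.0095,0.0301,0],"twist":[0,0,3.26],"fingers":-1}
    - {"dp":[0.0095,0.0301,0],"twist":[0,0,3.26],"fingers":-1}
    - {"dp":[0.0095,0.0301,0],"twist":[0,0,3.26],"fingers":-1}
    - {"dp":[0.0095,0.0301,0],"twist":[0,0,3.26],"fingers":-1}
    - {"dp":[0.0095,0.0301,0],"twist":[0,0,3.26],"fingers":-1}
    - {"dp":[0.0095,0.0301,0],"twist":[0,0,3.26],"fingers":-1}
    - {"dp":[0.0095,0.0301,0],"twist":[0,0,3.26],"fingers":-1}
    - {"dp":[0.0095,0.0301,0],"twist":[0,0,3.26],"fingers":-1}
    - {"dp":[0.0095,0.0301,0],"twist":[0,0,3.26],"fingers":-1}
    - {"dp":[0.0095,0.0301,0],"twist":[0,0,3.26],"fingers":-1}
    - {"dp":[0.0095,0.0301,0],"twist":[0,0,3.26],"fingers":-1}
    - {"dp":[0.0095,0.0301,0],"twist":[0,0,3.26],"fingers":-1}
    - {"dp":[0.0095,0.0301,0],"twist":[0,0,3.26],"fingers":-1}
    - {"dp":[0.0095,0.0301,0],"twist":[0,0,3.26],"fingers":-1}
    - {"dp":[0.0095,0.0301,0],"twist":[0,0,3.26],"fingers":-1}
    - {"dp":[0.0095,0.0301,0],"twist":[0,0,3.26],"fingers":-1}

```text
clock: 2.22
tool_pos: [0.4303, -0.0007, 0.2198]
eef_rot: [0.725, 0.688, 0.0, 0.0]
force: [0.2, 0.0, 0.2]
finger_gap: 0.0941
grip_force: 0.0
```

```bash
cat > pose.py <<'E'
from h import *
from scipy.spatial.transform import Rotation as R
def pose():
    s=state(); r=R.from_quat(s['eef_rot']).as_matrix()
    print('t',round(s['clock'],2),'tcp',np.round(s['tool_pos'],4),'xyaw',round(np.degrees(np.arctan2(r[1,0],r[0,0])),2),'z',np.round(r[:,2],3),'F',np.round(s['force'],2),'tq',np.round(s['torque'],2),'gap',round(s['finger_gap'],4),'gf',round(s['grip_force'],1),'q7',round(s['joint_positions'][6],2))
if __name__=='__main__': pose()
E
python3 pose.py
```

```text
t 2.22 tcp [ 0.4303 -0.0007  0.2198] xyaw 87.0 z [ 0.001 -0.    -1.   ] F [0.17 0.03 0.18] tq [-0.1  -0.1   0.02] gap 0.0941 gf 0.0 q7 -0.32
```

>>> carry_out:
  steps:
    - {"dp":[0,0,-0.02],"fingers":-1}
    - {"dp":[0,0,-0.03],"fingers":-1}
    - {"dp":[0,0,-0.03],"fingers":-1}
    - {"dp":[0,0,-0.03],"fingers":-1}
    - {"dp":[0,0,-0.03],"fingers":-1}
    - {"dp":[0,0,-0.015],"fingers":-1}
    - {"dp":[0,0,-0.01],"fingers":-1}
    - {"dp":[0,0,0],"fingers":0.3}
    - {"dp":[0,0,0],"fingers":0.5}
    - {"dp":[0,0,0],"fingers":1}
    - {"dp":[0,0,0],"fingers":1}
    - {"dp":[0,0,0],"fingers":1}
    - {"dp":[0,0,0],"fingers":1}
    - {"dp":[0,0,0],"fingers":1}
    - {"dp":[0,0,0],"fingers":1}
    - {"dp":[0,0,0],"fingers":1}
  force: 50

```text
$.steps[0]: bad value
```

```bash
python3 pose.py
```

```text
t 2.22 tcp [ 0.4303 -0.0007  0.2198] xyaw 87.0 z [ 0.001 -0.    -1.   ] F [0.17 0.03 0.18] tq [-0.1  -0.1   0.02] gap 0.0941 gf 0.0 q7 -0.32
```

Every row needs a twist.

>>> carry_out:
  steps:
    - {"dp":[0,0,-0.02],"twist":[0,0,0],"fingers":-1}
    - {"dp":[0,0,-0.03],"twist":[0,0,0],"fingers":-1}
    - {"dp":[0,0,-0.03],"twist":[0,0,0],"fingers":-1}
    - {"dp":[0,0,-0.03],"twist":[0,0,0],"fingers":-1}
    - {"dp":[0,0,-0.03],"twist":[0,0,0],"fingers":-1}
    - {"dp":[0,0,-0.015],"twist":[0,0,0],"fingers":-1}
    - {"dp":[0,0,-0.01],"twist":[0,0,0],"fingers":-1}
    - {"dp":[0,0,0],"twist":[0,0,0],"fingers":0.3}
    - {"dp":[0,0,0],"twist":[0,0,0],"fingers":0.5}
    - {"dp":[0,0,0],"twist":[0,0,0],"fingers":1}
    - {"dp":[0,0,0],"twist":[0,0,0],"fingers":1}
    - {"dp":[0,0,0],"twist":[0,0,0],"fingers":1}
    - {"dp":[0,0,0],"twist":[0,0,0],"fingers":1}
    - {"dp":[0,0,0],"twist":[0,0,0],"fingers":1}
    - {"dp":[0,0,0],"twist":[0,0,0],"fingers":1}
    - {"dp":[0,0,0],"twist":[0,0,0],"fingers":1}
  force: 50

```text
clock: 3.55
tool_pos: [0.4299, -0.0022, 0.0546]
eef_rot: [0.726, 0.687, 0.0, 0.0]
force: [0.8, 0.2, -0.7]
finger_gap: 0.0377
grip_force: 0.0
```

```bash
python3 pose.py
```

```text
t 3.55 tcp [ 0.4299 -0.0022  0.0546] xyaw 86.84 z [ 0.  0. -1.] F [ 0.81  0.24 -0.68] tq [-0.03 -0.09  0.03] gap 0.0377 gf 0.0 q7 -0.52
```

>>> carry_out:
  steps:
    - {"dp":[0,0,0],"twist":[0,0,0],"fingers":1}
    - {"dp":[0,0,0],"twist":[0,0,0],"fingers":1}
    - {"dp":[0,0,0],"twist":[0,0,0],"fingers":1}
    - {"dp":[0,0,0],"twist":[0,0,0],"fingers":1}
    - {"dp":[0,0,0],"twist":[0,0,0],"fingers":1}
    - {"dp":[0,0,0],"twist":[0,0,0],"fingers":1}
    - {"dp":[0,0,0],"twist":[0,0,0],"fingers":1}
    - {"dp":[0,0,0.005],"twist":[0,0,0],"fingers":1}
    - {"dp":[0,0,0.01],"twist":[0,0,0],"fingers":1}
    - {"dp":[0,0,0.01],"twist":[0,0,0],"fingers":1}
    - {"dp":[0,0,0.01],"twist":[0,0,0],"fingers":1}
    - {"dp":[0,0,0.005],"twist":[0,0,0],"fingers":1}
    - {"dp":[0,0,0],"twist":[0,0,0],"fingers":1}
    - {"dp":[0,0,0],"twist":[0,0,0],"fingers":1}
  force: 50

```text
clock: 4.72
tool_pos: [0.4298, -0.0023, 0.0946]
eef_rot: [0.726, 0.687, 0.0, 0.0]
force: [0.0, 0.8, -1.8]
finger_gap: 0.0196
grip_force: 50.0
```

```bash
python3 - <<'E'
from m import *
from pose import pose
pose()
p=read_camera('top'); H=hsv(p); h,s,v=[H[...,i].astype(int) for i in range(3)]
m=boxm((s<60)&(v>120),220,240,292,320)
n,l,st,c=cv2.connectedComponentsWithStats(m.astype(np.uint8)); i=1+np.argmax(st[1:,4])
rect_at(p,l==i,.043,'blade')
q=read_camera('scene'); save(q,'s1.png')
cv2.imwrite('pics/s1.png',cv2.resize(cv2.cvtColor(q['frame'][140:340,240:460],cv2.COLOR_RGB2BGR),(660,600)))
E
```

```text
t 4.72 tcp [ 0.4298 -0.0023  0.0946] xyaw 86.83 z [ 0.  0. -1.] F [ 0.03  0.75 -1.83] tq [-0.04 -0.03 -0.02] gap 0.0196 gf 50.0 q7 -0.48
blade [0.4366 0.1192] [0.0891 0.043 ] 86.9
```

View pics/s1.png

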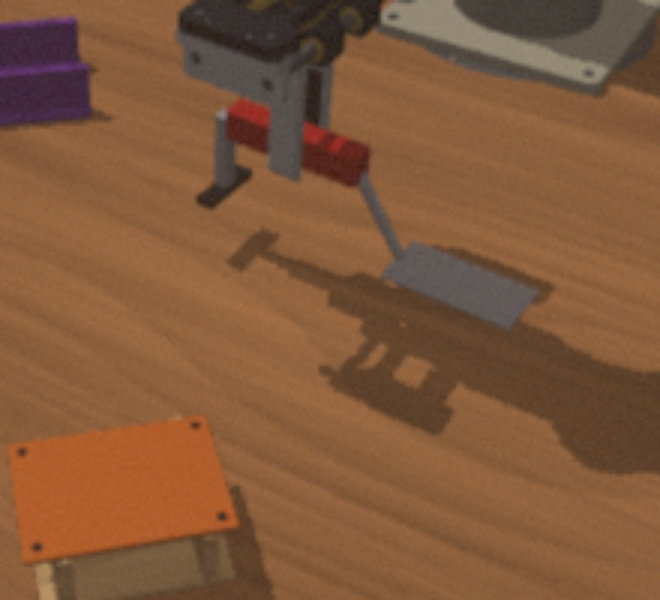

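The spatula is held level, with the blade centre 122 mm ahead of the TCP. I'll move to a standoff in front of the orange plate's tunnel.

>>> carry_out:
  steps:
    - {"dp":[0,-0.0123,0],"twist":[0,0,-4.32],"fingers":1}
    - {"dp":[0,-0.0123,0],"twist":[0,0,-4.32],"fingers":1}
    - {"dp":[0,-0.0123,0],"twist":[0,0,-4.32],"fingers":1}
    - {"dp":[0,-0.0123,0],"twist":[0,0,-4.32],"fingers":1}
    - {"dp":[0,-0.0123,0],"twist":[0,0,-4.32],"fingers":1}
    - {"dp":[0,-0.0123,0],"twist":[0,0,-4.32],"fingers":1}
    - {"dp":[0,-0.0123,0],"twist":[0,0,-4.32],"fingers":1}
    - {"dp":[0,-0.0123,0],"twist":[0,0,-4.32],"fingers":1}
    - {"dp":[0,-0.0123,0],"twist":[0,0,-4.32],"fingers":1}
    - {"dp":[0,-0.0123,0],"twist":[0,0,-4.32],"fingers":1}
    - {"dp":[0.0154,0,-0.0036],"twist":[0,0,0],"fingers":1}
    - {"dp":[0.0154,0,-0.0036],"twist":[0,0,0],"fingers":1}
    - {"dp":[0.0154,0,-0.0036],"twist":[0,0,0],"fingers":1}
    - {"dp":[0.0154,0,-0.0036],"twist":[0,0,0],"fingers":1}
    - {"dp":[0.0154,0,-0.0036],"twist":[0,0,0],"fingers":1}
    - {"dp":[0.0154,0,-0.0036],"twist":[0,0,0],"fingers":1}
    - {"dp":[0,0,0],"twist":[0,0,0],"fingers":1}
    - {"dp":[0,0,0],"twist":[0,0,0],"fingers":1}

```text
clock: 6.32
tool_pos: [0.522, -0.1255, 0.0725]
eef_rot: [0.929, 0.371, -0.0, -0.0]
force: [-0.5, -0.4, -2.1]
finger_gap: 0.0195
grip_force: 50.0
```

```bash
cat > look.py <<'E'
from m import *
from pose import pose
import sys
pose()
p=read_camera('top'); H=hsv(p); h,s,v=[H[...,i].astype(int) for i in range(3)]
save(p,sys.argv[1])
rect_at(p,boxm((h<14)&(s>200)&(v>170),240,100,420,300),.044,'orange')
z=float(sys.argv[2]); x=state()['tool_pos']; r=float(sys.argv[3]); a=np.radians(float(sys.argv[4]))
c=proj(p,[x[0]+r*np.cos(a),x[1]+r*np.sin(a),z])[0].astype(int); print('pred blade px',c)
m=boxm((s<60)&(v>110),c[0]-45,c[1]-45,c[0]+45,c[1]+45)
n,l,st,_=cv2.connectedComponentsWithStats(m.astype(np.uint8)); i=1+np.argmax(st[1:,4])
rect_at(p,l==i,z,'blade')
E
python3 look.py t2.png 0.021 0.1217 43.6
```

```text
t 6.32 tcp [ 0.522  -0.1255  0.0725] xyaw 43.53 z [-0.001  0.    -1.   ] F [-0.46 -0.41 -2.07] tq [-0.03  0.04 -0.01] gap 0.0195 gf 50.0 q7 -0.74
orange [ 0.4961 -0.1596] [0.0144 0.0057] 38.7
pred blade px [346 201]
blade [ 0.6111 -0.0414] [0.0903 0.0433] 45.1
```

View pics/t2.png

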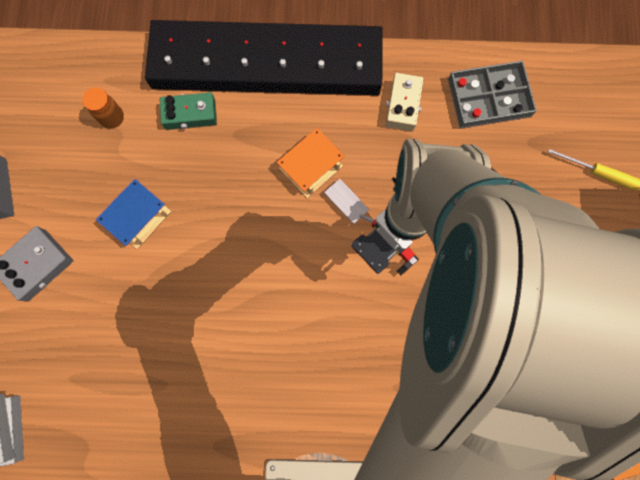

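The top view shows the blade at (347,200) lined up with the tunnel under the orange plate at (310,162). Inserting.

>>> carry_out:
  steps:
    - {"dp":[0.0048,0.0046,0],"twist":[0,0,0],"fingers":1}
    - {"dp":[0.0072,0.0069,0],"twist":[0,0,0],"fingers":1}
    - {"dp":[0.0072,0.0069,0],"twist":[0,0,0],"fingers":1}
    - {"dp":[0.0072,0.0069,0],"twist":[0,0,0],"fingers":1}
    - {"dp":[0.0072,0.0069,0],"twist":[0,0,0],"fingers":1}
    - {"dp":[0.0072,0.0069,0],"twist":[0,0,0],"fingers":1}
    - {"dp":[0.0072,0.0069,0],"twist":[0,0,0],"fingers":1}
    - {"dp":[0.0072,0.0069,0],"twist":[0,0,0],"fingers":1}
    - {"dp":[0.0072,0.0069,0],"twist":[0,0,0],"fingers":1}
    - {"dp":[0.0072,0.0069,0],"twist":[0,0,0],"fingers":1}
    - {"dp":[0.0072,0.0065,0],"twist":[0,0,0],"fingers":1}
    - {"dp":[0,0,0],"twist":[0,0,0],"fingers":1}
    - {"dp":[0,0,0],"twist":[0,0,0],"fingers":1}
    - {"dp":[0,0,0.005],"twist":[0,0,0],"fingers":1}
    - {"dp":[0,0,0.005],"twist":[0,0,0],"fingers":1}
    - {"dp":[0,0,0.004],"twist":[0,0,0],"fingers":1}
    - {"dp":[0,0,0],"twist":[0,0,0],"fingers":1}

```text
clock: 7.78
tool_pos: [0.5996, -0.0526, 0.0882]
eef_rot: [0.928, 0.371, 0.001, 0.001]
force: [-0.4, -0.7, -1.4]
finger_gap: 0.0194
grip_force: 50.0
```

```bash
python3 pose.py
```

```text
t 7.78 tcp [ 0.5996 -0.0526  0.0882] xyaw 43.6 z [ 0.002 -0.    -1.   ] F [-0.41 -0.66 -1.4 ] tq [ 0.01 -0.04 -0.04] gap 0.0194 gf 50.0 q7 -0.85
```

>>> carry_out:
  steps:
    - {"dp":[0,0,0.001],"twist":[0,0,0],"fingers":1}
    - {"dp":[0,0,0.001],"twist":[0,0,0],"fingers":1}
    - {"dp":[0,0,0.001],"twist":[0,0,0],"fingers":1}
    - {"dp":[0,0,0.001],"twist":[0,0,0],"fingers":1}
    - {"dp":[0,0,0.001],"twist":[0,0,0],"fingers":1}
    - {"dp":[0,0,0.001],"twist":[0,0,0],"fingers":1}
    - {"dp":[0,0,0.001],"twist":[0,0,0],"fingers":1}
    - {"dp":[0,0,0.002],"twist":[0,0,0],"fingers":1}
    - {"dp":[0,0,0.003],"twist":[0,0,0],"fingers":1}
    - {"dp":[0,0,0.005],"twist":[0,0,0],"fingers":1}
    - {"dp":[0,0,0.007],"twist":[0,0,0],"fingers":1}
    - {"dp":[0,0,0.007],"twist":[0,0,0],"fingers":1}
    - {"dp":[0,0,0.007],"twist":[0,0,0],"fingers":1}
    - {"dp":[0,0,0.006],"twist":[0,0,0],"fingers":1}
    - {"dp":[0,0,0.004],"twist":[0,0,0],"fingers":1}
    - {"dp":[0,0,0.002],"twist":[0,0,0],"fingers":1}
    - {"dp":[0,0,0],"twist":[0,0,0],"fingers":1}
    - {"dp":[0,0,0],"twist":[0,0,0],"fingers":1}
    - {"dp":[0,0,0],"twist":[0,0,0],"fingers":1}

```text
clock: 9.37
tool_pos: [0.5987, -0.0519, 0.1365]
eef_rot: [0.928, 0.372, -0.0, -0.0]
force: [0.2, -0.7, -3.2]
finger_gap: 0.0194
grip_force: 50.0
```

```bash
python3 - <<'E'
from m import *
from pose import pose
pose()
p=read_camera('top'); H=hsv(p); h,s,v=[H[...,i].astype(int) for i in range(3)]
rect_at(p,boxm((h<14)&(s>200)&(v>180),255,110,360,205),.089,'orange')
q=read_camera('scene')
cv2.imwrite('pics/s3.png',cv2.resize(cv2.cvtColor(q['frame'][180:360,200:420],cv2.COLOR_RGB2BGR),(733,600)))
E
```

```text
t 9.37 tcp [ 0.5987 -0.0519  0.1365] xyaw 43.65 z [-0.001  0.    -1.   ] F [ 0.24 -0.71 -3.24] tq [-0.14  0.08 -0.03] gap 0.0194 gf 50.0 q7 -0.84
orange [0.6936 0.0383] [0.072  0.1098] 42.8
```

View pics/s3.png

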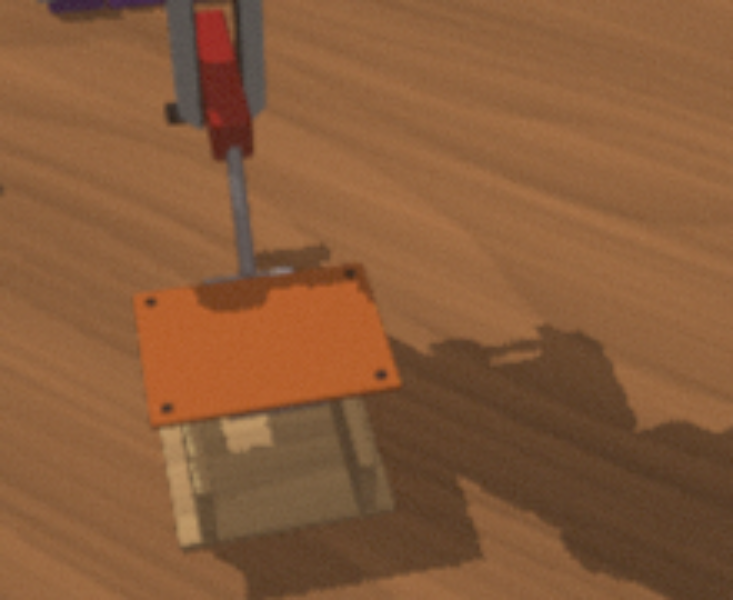

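The plate is level on the blade and clear of its stand. I'll carry it to above the curing stand.

>>> carry_out:
  steps:
    - {"dp":[-0.0005,-0.001,0.001],"twist":[0,0,-0.5],"fingers":1}
    - {"dp":[-0.001,-0.002,0.001],"twist":[0,0,-1.0],"fingers":1}
    - {"dp":[-0.0016,-0.0032,0.001],"twist":[0,0,-1.6],"fingers":1}
    - {"dp":[-0.0022,-0.0043,0.001],"twist":[0,0,-2.17],"fingers":1}
    - {"dp":[-0.0022,-0.0043,0.001],"twist":[0,0,-2.17],"fingers":1}
    - {"dp":[-0.0022,-0.0043,0],"twist":[0,0,-2.17],"fingers":1}
    - {"dp":[-0.0022,-0.0043,0],"twist":[0,0,-2.17],"fingers":1}
    - {"dp":[-0.0022,-0.0043,0],"twist":[0,0,-2.17],"fingers":1}
    - {"dp":[-0.0022,-0.0043,0],"twist":[0,0,-2.17],"fingers":1}
    - {"dp":[-0.0022,-0.0043,0],"twist":[0,0,-2.17],"fingers":1}
    - {"dp":[-0.0022,-0.0043,0],"twist":[0,0,-2.17],"fingers":1}
    - {"dp":[-0.0022,-0.0043,0],"twist":[0,0,-2.17],"fingers":1}
    - {"dp":[-0.0022,-0.0043,0],"twist":[0,0,-2.17],"fingers":1}
    - {"dp":[-0.0022,-0.0043,0],"twist":[0,0,-2.17],"fingers":1}
    - {"dp":[-0.0022,-0.0043,0],"twist":[0,0,-2.17],"fingers":1}
    - {"dp":[-0.0022,-0.0043,0],"twist":[0,0,-2.17],"fingers":1}
    - {"dp":[-0.0022,-0.0043,0],"twist":[0,0,-2.17],"fingers":1}
    - {"dp":[-0.0022,-0.0043,0],"twist":[0,0,-2.17],"fingers":1}
    - {"dp":[-0.0022,-0.0043,0],"twist":[0,0,-2.17],"fingers":1}
    - {"dp":[-0.0022,-0.0043,0],"twist":[0,0,-2.17],"fingers":1}

```text
clock: 11.13
tool_pos: [0.5583, -0.1317, 0.1419]
eef_rot: [1.0, 0.03, 0.0, 0.0]
force: [-0.6, 0.1, -3.7]
finger_gap: 0.0192
grip_force: 50.0
```

>>> carry_out:
  steps:
    - {"dp":[-0.0022,-0.0043,0],"twist":[0,0,-2.17],"fingers":1}
    - {"dp":[-0.0022,-0.0043,0],"twist":[0,0,-2.17],"fingers":1}
    - {"dp":[-0.0022,-0.0043,0],"twist":[0,0,-2.17],"fingers":1}
    - {"dp":[-0.0022,-0.0043,0],"twist":[0,0,-2.17],"fingers":1}
    - {"dp":[-0.0022,-0.0043,0],"twist":[0,0,-2.17],"fingers":1}
    - {"dp":[-0.0022,-0.0043,0],"twist":[0,0,-2.17],"fingers":1}
    - {"dp":[-0.0022,-0.0043,0],"twist":[0,0,-2.17],"fingers":1}
    - {"dp":[-0.0022,-0.0043,0],"twist":[0,0,-2.17],"fingers":1}
    - {"dp":[-0.0022,-0.0043,0],"twist":[0,0,-2.17],"fingers":1}
    - {"dp":[-0.0022,-0.0043,0],"twist":[0,0,-2.17],"fingers":1}
    - {"dp":[-0.0022,-0.0043,0],"twist":[0,0,-2.17],"fingers":1}
    - {"dp":[-0.0022,-0.0043,0],"twist":[0,0,-2.17],"fingers":1}
    - {"dp":[-0.0022,-0.0043,0],"twist":[0,0,-2.17],"fingers":1}
    - {"dp":[-0.0022,-0.0043,0],"twist":[0,0,-2.17],"fingers":1}
    - {"dp":[-0.0022,-0.0043,0],"twist":[0,0,-2.17],"fingers":1}
    - {"dp":[-0.0022,-0.0043,0],"twist":[0,0,-2.17],"fingers":1}
    - {"dp":[-0.0022,-0.0043,0],"twist":[0,0,-2.17],"fingers":1}
    - {"dp":[-0.0018,-0.0035,0],"twist":[0,0,-1.6],"fingers":1}
    - {"dp":[-0.001,-0.002,0],"twist":[0,0,-1.0],"fingers":1}
    - {"dp":[-0.0005,-0.001,0],"twist":[0,0,-0.5],"fingers":1}

```text
clock: 12.8
tool_pos: [0.5176, -0.2113, 0.1419]
eef_rot: [0.95, -0.313, -0.0, 0.0]
force: [0.7, 0.3, -2.2]
finger_gap: 0.0193
grip_force: 50.0
```

```bash
python3 - <<'E'
from m import *
from pose import pose
pose()
p=read_camera('top'); save(p,'t4.png'); H=hsv(p); h,s,v=[H[...,i].astype(int) for i in range(3)]
for vv in (60,180): rect_at(p,boxm((h<14)&(s>190)&(v>vv),430,140,540,250),.092,'orange')
E
```

```text
t 12.8 tcp [ 0.5176 -0.2113  0.1419] xyaw -36.45 z [-0. -0. -1.] F [ 0.71  0.26 -2.19] tq [0.18 0.15 0.02] gap 0.0193 gf 50.0 q7 -1.62
orange [ 0.6473 -0.2604] [0.0332 0.0726] 53.4
orange [ 0.6476 -0.2607] [0.0332 0.0718] 53.4
```

View pics/t4.png

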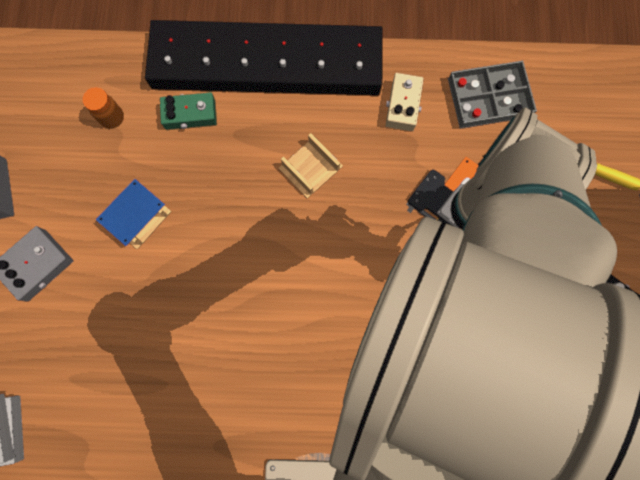

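The top camera is now partly blocked by the arm, with only one plate corner showing at (460,175). I'll finish the alignment and then use the scene camera.

>>> carry_out:
  steps:
    - {"dp":[-0.0009,-0.0018,0],"twist":[0,0,-1.0],"fingers":1}
    - {"dp":[-0.0009,-0.0018,0],"twist":[0,0,-1.0],"fingers":1}
    - {"dp":[-0.0009,-0.0018,0],"twist":[0,0,-1.0],"fingers":1}
    - {"dp":[-0.0009,-0.0018,0],"twist":[0,0,-1.0],"fingers":1}
    - {"dp":[-0.0007,-0.0017,0],"twist":[0,0,-0.8],"fingers":1}
    - {"dp":[0,0,0],"twist":[0,0,0],"fingers":1}
    - {"dp":[0,0,0],"twist":[0,0,0],"fingers":1}

```text
clock: 13.43
tool_pos: [0.5135, -0.2199, 0.1419]
eef_rot: [0.936, -0.351, 0.0, 0.0]
force: [0.4, 0.2, -3.5]
finger_gap: 0.0192
grip_force: 50.0
```

```bash
cat > chk.py <<'E'
from m import *
from pose import pose
import sys
pose()
zt=float(sys.argv[1]); name=sys.argv[2]
p=read_camera('scene'); f=p['frame'].copy(); H=hsv(p); h,s,v=[H[...,i].astype(int) for i in range(3)]
# plate predicted box, coarse
C=np.array([.6072,-.3027]); a=np.radians(-41.3); Rm=np.array([[np.cos(a),-np.sin(a)],[np.sin(a),np.cos(a)]])
def W(pts,z): return np.c_[np.array(pts)@Rm.T+C,np.full(len(pts),z)]
pl=proj(p,W([(-.042,-.056),(.042,-.056),(.042,.056),(-.042,.056)],zt))
c=pl.mean(0).astype(int); print('pred',np.round(pl).tolist())
m=boxm((h<16)&(s>185)&(v>60),c[0]-60,c[1]-50,c[0]+60,c[1]+50)
n,l,st,_=cv2.connectedComponentsWithStats(m.astype(np.uint8)); i=1+np.argmax(st[1:,4])
w=rect_at(p,l==i,zt,'plate')
g=cv2.resize(f[c[1]-75:c[1]+75,c[0]-100:c[0]+100],(800,600),interpolation=cv2.INTER_CUBIC)
o=np.array([c[0]-100,c[1]-75])
cv2.polylines(g,[((pl-o)*4).astype(int)],True,(0,255,255),1)
for y in (-.038,.038):
    r=proj(p,W([(-.045,y-.004),(.045,y-.004),(.045,y+.004),(-.045,y+.004)],.04))
    cv2.polylines(g,[((r-o)*4).astype(int)],True,(0,255,0),1)
cv2.imwrite('pics/'+name,cv2.cvtColor(g,cv2.COLOR_RGB2BGR))
E
python3 chk.py 0.092 s5.png
```

```text
t 13.43 tcp [ 0.5135 -0.2199  0.1419] xyaw -41.15 z [ 0. -0. -1.] F [ 0.39  0.2  -3.52] tq [0.21 0.12 0.  ] gap 0.0192 gf 50.0 q7 -1.66
pred [[179.0, 170.0], [136.0, 176.0], [137.0, 208.0], [184.0, 200.0]]
plate [ 0.6076 -0.3056] [0.1121 0.0824] 49.1
```

View pics/s5.png

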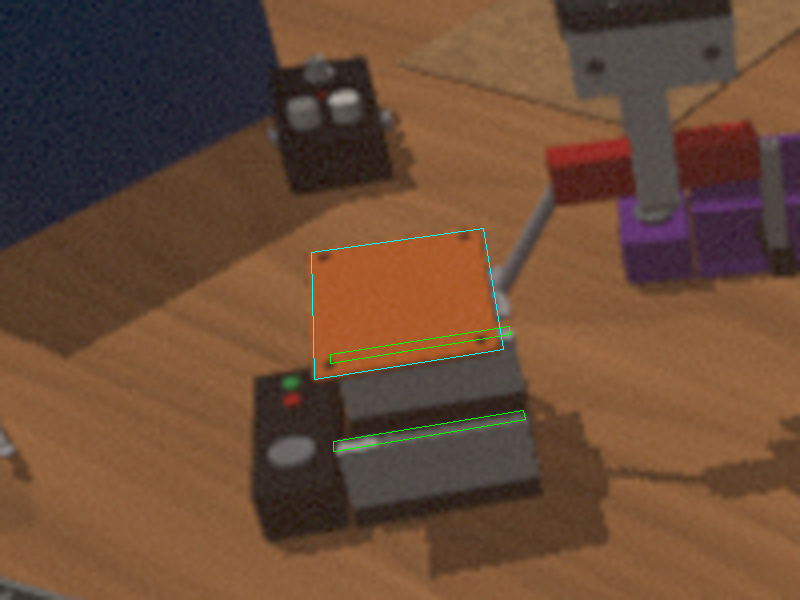

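The overlay shows the plate and rails within about 2 mm of prediction. Lowering gently.

>>> carry_out:
  steps:
    - {"dp":[0,0,-0.002],"twist":[0,0,0],"fingers":1}
    - {"dp":[0,0,-0.004],"twist":[0,0,0],"fingers":1}
    - {"dp":[0,0,-0.006],"twist":[0,0,0],"fingers":1}
    - {"dp":[0,0,-0.006],"twist":[0,0,0],"fingers":1}
    - {"dp":[0,0,-0.006],"twist":[0,0,0],"fingers":1}
    - {"dp":[0,0,-0.006],"twist":[0,0,0],"fingers":1}
    - {"dp":[0,0,-0.006],"twist":[0,0,0],"fingers":1}
    - {"dp":[0,0,-0.004],"twist":[0,0,0],"fingers":1}
    - {"dp":[0,0,-0.003],"twist":[0,0,0],"fingers":1}
    - {"dp":[0,0,-0.001],"twist":[0,0,0],"fingers":1}
    - {"dp":[0,0,-0.001],"twist":[0,0,0],"fingers":1}
    - {"dp":[0,0,-0.001],"twist":[0,0,0],"fingers":1}
    - {"dp":[0,0,-0.001],"twist":[0,0,0],"fingers":1}
    - {"dp":[0,0,-0.001],"twist":[0,0,0],"fingers":1}
    - {"dp":[0,0,-0.001],"twist":[0,0,0],"fingers":1}
    - {"dp":[0,0,-0.001],"twist":[0,0,0],"fingers":1}
    - {"dp":[0,0,-0.001],"twist":[0,0,0],"fingers":1}
    - {"dp":[0,0,-0.001],"twist":[0,0,0],"fingers":1}
    - {"dp":[0,0,-0.001],"twist":[0,0,0],"fingers":1}
    - {"dp":[0,0,-0.001],"twist":[0,0,0],"fingers":1}

```text
clock: 15.15
tool_pos: [0.5136, -0.2199, 0.0879]
eef_rot: [0.936, -0.351, 0.0, 0.0]
force: [-0.6, -0.4, -1.9]
finger_gap: 0.0198
grip_force: 50.0
```

>>> carry_out:
  steps:
    - {"dp":[0,0,-0.003],"twist":[0,0,0],"fingers":1}
    - {"dp":[0,0,-0.004],"twist":[0,0,0],"fingers":1}
    - {"dp":[0,0,-0.004],"twist":[0,0,0],"fingers":1}
    - {"dp":[0,0,0],"twist":[0,0,0],"fingers":1}
    - {"dp":[0,0,0],"twist":[0,0,0],"fingers":1}
    - {"dp":[0,0,0],"twist":[0,0,0],"fingers":1}

```text
clock: 15.65
tool_pos: [0.5135, -0.2198, 0.0768]
eef_rot: [0.936, -0.351, -0.0, 0.0]
force: [-0.3, -0.3, -1.5]
finger_gap: 0.019
grip_force: 50.0
```

```bash
python3 chk.py 0.044 s6.png
```

```text
t 15.65 tcp [ 0.5135 -0.2198  0.0768] xyaw -41.14 z [-0. -0. -1.] F [-0.26 -0.32 -1.46] tq [ 0.07  0.04 -0.  ] gap 0.019 gf 50.0 q7 -1.63
pred [[183.0, 190.0], [141.0, 196.0], [143.0, 228.0], [188.0, 221.0]]
plate [ 0.6104 -0.3031] [0.1105 0.082 ] 49.3
```

View pics/s6.png

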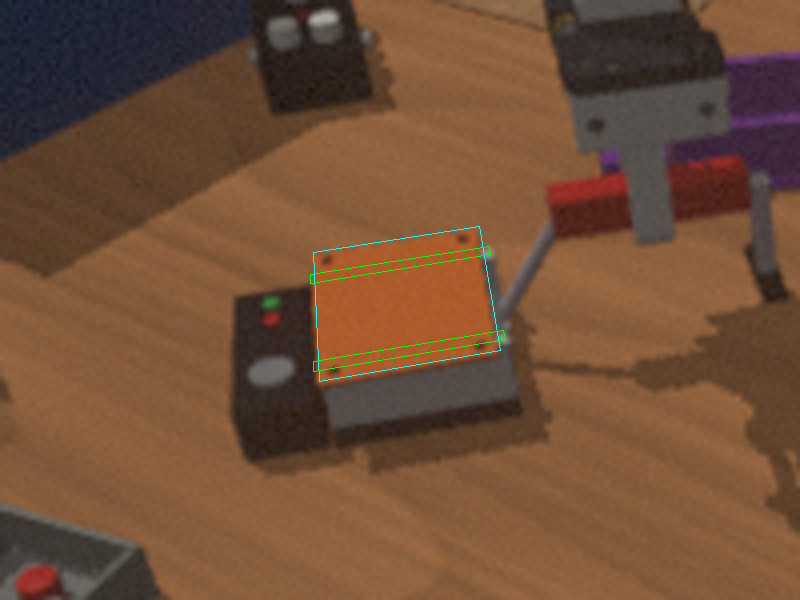

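The plate rests centred on the rails and the blade is below it. Drawing out and standing the spatula on the bench.

>>> carry_out:
  steps:
    - {"dp":[-0.0045,0.004,0],"twist":[0,0,0],"fingers":1}
    - {"dp":[-0.009,0.0079,0],"twist":[0,0,0],"fingers":1}
    - {"dp":[-0.009,0.0079,0],"twist":[0,0,0],"fingers":1}
    - {"dp":[-0.009,0.0079,0],"twist":[0,0,0],"fingers":1}
    - {"dp":[-0.009,0.0079,0],"twist":[0,0,0],"fingers":1}
    - {"dp":[-0.009,0.0079,0],"twist":[0,0,0],"fingers":1}
    - {"dp":[-0.009,0.0079,0],"twist":[0,0,0],"fingers":1}
    - {"dp":[-0.009,0.0079,0],"twist":[0,0,0],"fingers":1}
    - {"dp":[-0.009,0.0079,0],"twist":[0,0,0],"fingers":1}
    - {"dp":[-0.009,0.0079,0],"twist":[0,0,0],"fingers":1}
    - {"dp":[-0.0075,0.0066,0],"twist":[0,0,0],"fingers":1}
    - {"dp":[0,0,-0.005],"twist":[0,0,0],"fingers":1}
    - {"dp":[0,0,-0.005],"twist":[0,0,0],"fingers":1}
    - {"dp":[0,0,-0.005],"twist":[0,0,0],"fingers":1}
    - {"dp":[0,0,-0.003],"twist":[0,0,0],"fingers":1}
    - {"dp":[0,0,-0.0015],"twist":[0,0,0],"fingers":1}
    - {"dp":[0,0,-0.001],"twist":[0,0,0],"fingers":1}
    - {"dp":[0,0,-0.001],"twist":[0,0,0],"fingers":1}
    - {"dp":[0,0,0],"twist":[0,0,0],"fingers":1}
    - {"dp":[0,0,0],"twist":[0,0,0],"fingers":1}

```text
clock: 17.37
tool_pos: [0.4206, -0.1381, 0.0554]
eef_rot: [0.936, -0.351, 0.0, 0.0]
force: [0.2, -0.2, -2.6]
finger_gap: 0.0196
grip_force: 50.0
```

```bash
python3 pose.py
```

```text
t 17.37 tcp [ 0.4206 -0.1381  0.0554] xyaw -41.14 z [ 0. -0. -1.] F [ 0.23 -0.24 -2.6 ] tq [0.13 0.02 0.08] gap 0.0196 gf 50.0 q7 -1.64
```

>>> carry_out:
  steps:
    - {"dp":[0,0,-0.0005],"twist":[0,0,0],"fingers":1}
    - {"dp":[0,0,-0.0004],"twist":[0,0,0],"fingers":1}
    - {"dp":[0,0,0],"twist":[0,0,0],"fingers":1}
    - {"dp":[0,0,0],"twist":[0,0,0],"fingers":0.3}
    - {"dp":[0,0,0],"twist":[0,0,0],"fingers":0}
    - {"dp":[0,0,0],"twist":[0,0,0],"fingers":-0.5}
    - {"dp":[0,0,0],"twist":[0,0,0],"fingers":-0.5}
    - {"dp":[0,0,0],"twist":[0,0,0],"fingers":-0.5}
    - {"dp":[0,0,0],"twist":[0,0,0],"fingers":-0.5}
    - {"dp":[0,0,0],"twist":[0,0,0],"fingers":-0.5}
    - {"dp":[0,0,0.01],"twist":[0,0,0],"fingers":-0.5}
    - {"dp":[0,0,0.02],"twist":[0,0,0],"fingers":-0.5}
    - {"dp":[0,0,0.03],"twist":[0,0,0],"fingers":-0.5}
    - {"dp":[0,0,0.03],"twist":[0,0,0],"fingers":-0.5}
    - {"dp":[0,0,0.03],"twist":[0,0,0],"fingers":-0.5}
    - {"dp":[0,0,0.02],"twist":[0,0,0],"fingers":-0.5}
    - {"dp":[0,0,0],"twist":[0,0,0],"fingers":-0.5}
    - {"dp":[0,0,0],"twist":[0,0,0],"fingers":-0.5}

```text
clock: 18.87
tool_pos: [0.4211, -0.1379, 0.1952]
eef_rot: [0.936, -0.351, 0.001, -0.0]
force: [-0.4, -0.8, -0.6]
finger_gap: 0.0706
grip_force: 0.0
```

```bash
python3 - <<'E'
from m import *
from pose import pose
pose()
q=read_camera('scene'); save(q,'s9.png'); H=hsv(q); h,s,v=[H[...,i].astype(int) for i in range(3)]
rect_at(q,boxm((h<16)&(s>185)&(v>60),120,170,210,245),.044,'plate')
E
```

```text
t 18.87 tcp [ 0.4211 -0.1379  0.1952] xyaw -41.1 z [ 0.002 -0.    -1.   ] F [-0.44 -0.78 -0.63] tq [ 0.06  0.03 -0.03] gap 0.0706 gf 0.0 q7 -1.77
plate [ 0.6097 -0.3029] [0.1097 0.0836] 49.4
```

View pics/s9.png

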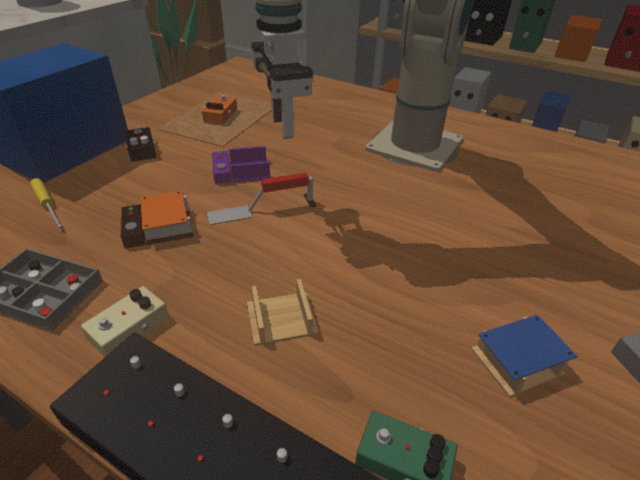

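The plate sits square on the black stand at (165,212). The spatula stands on the bench with its blade at (230,215) and heel at (312,200), clear of the stand, and the blue plate hasn't moved.

```bash
python3 -c "
from workcell import *
print(finish_job())"
```

```text
the job is handed in; nothing more can be done
None
```

The job is handed in: the last camera check showed the orange plate within about 3 mm of centred and square on the black curing stand, the spatula standing free on the bench, and the blue plate where it started; no verdict came back.

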